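Clear the seal-carving vise and hold its dust slide open

ROBOT

A 6-joint arm with a two-finger parallel gripper is mounted at the origin on a cart in front of the work surface, level with it; the furniture and walls round the work are solid. World frame = base frame: x ahead of the robot, y to its left, z up, the work surface at z = 0. Lengths are in mm, angles in rad, forces in N, time in s.
With the tool pointing down it reaches from about 400 to 825 mm from the base axis. Payload 7 kg.
Tool frame: the origin (TCP) lies at the very end of the fingers, on their centre line; the grasp point (between the pads) lies 19 mm behind it; z points along the fingers, y is the line along which they close (so a half turn about z gives the same grasp; the last joint's range is limited). The gripper opens to 88 mm and grips with 3 to 60 N. Pads are 19 mm wide; open, the fingers measure 130 mm over their backs; the gripper's body (78 mm by 193 mm) begins 47 mm behind the grasp point.
Start: joints at [1.614, 0.359, 0.012, 0, -1.224, -0.288], TCP at [163.605, 654.85, 226.561] pointing down, gripper open.
Joint ranges: [-3.07, 3.07], [-1.43, 2.12], [-1.02, 1.25], [-3.03, 1.67], [-3.05, -0], [-3.03, 3.03]. Speed limits (rad/s): [2.39, 2.39, 3.01, 3.14, 3.14, 3.14].

INTERFACE

Orientations are given as a unit quaternion [x, y, z, w].
In Python, from plant import bot gives the robot as it stands. Calls block until the motion is done:
- bot.move_ptp(position, orientation): joint-space move of the TCP to a pose.
- bot.line_to(position, velocity=150, ori=None): straight line of the TCP; ori=None keeps the orientation; velocity is the mean speed in mm/s.
- bot.move_joints(angles): joint-space move.
- bot.move_gripper(opening, force=None): finger opening in mm; force is the grip in N (None keeps the last); returns when the fingers have stopped.
- bot.pause(seconds).
- bot.solve_ik(position, orientation): joint angles nearest the present ones, or None.
- bot.read_state(): the state.
- bot.camera(name): name is "scene" or "top" or "wrist"; returns the picture (480x640x3 uint8, red, green, blue); there is no depth.
- bot.get_calibration(name): a dict with "fx", "fy", "cx", "cy" (pixels), "view" (4x4, takes a point from world to camera coordinates); the wrist camera has in their place "T_tool_cam" (4x4, takes a point from camera to tool coordinates, whose origin is the TCP and whose axes are the flange's). Camera axes: x right, y up, looking along -z (the intrinsics and any distortion apply to the point x, -y, -z); pixel columns grow to the right and rows downward; lengths in mm; the calibration is good to about 2 mm. The wrist camera is an equidistant fisheye: a pixel r from the principal point sees the ray r / f radians off the axis. A picture is of the moment at which its call begins: read the wrist's pose just before it. get_calibration takes no time and is no camera call.
A pose or a line that the arm cannot do raises bot.Unreachable and nothing moves.
- bot.close_job(): hands the job in; it is judged then, once.
The state is a dict: "t": time; "joint_pos": joint angles; "qvel": joint speeds; "tau": joint torques, N m; "tcp_pos": TCP position; "eef_rot": TCP orientation; "contact_force": force on the tool from outside, world axes, zero at the start; "moment": the same for the moment, N m; "width": finger opening in mm; "finger_force": force on a finger pad.
Only numpy, scipy, OpenCV 4.12 (cv2) and the standard library are available. Lean on these libraries where they do the work, as an engineer would, in place of code of your own. Each camera call takes 0.05 s, during which the arm holds its last target. There are 200 camera calls.

TASK

Clear the seal-carving vise: slide its blue jaw all the way back, lift the finished green stone seal out and stand it upright in the blue-lined tray, setting it down gently. Then pull the orange handle of the spring-return dust slide out until its black pointer is on the red mark, and keep holding it there so that I can brush the dust down the chute: the job finishes with the handle still held. Leave the jaw open and do not disturb the other things on the table.

Things in the scene. Friction and masses are not known exactly. Their poses are not given: they have to be found in the camera images.
- seal_vise: Vise fixed to the table: grey and white bed 74 mm wide (its x) and 270 mm long (its y, from -118 to +152 mm), bed top 20 mm above the table. Origin on the table under the seat, its z up. Along its y: black grip post of the sliding jaw at -72 mm, blue sliding jaw, seat with the seal at 0, blue fixed jaw from +14 to +28 mm, orange handle at +82 mm. Both jaws are 50 mm wide in x, their tops 44 mm above the table, their faces 12 mm either side of the seat centre while closed.
- vise_seat (a point): Centre of the seat, on the bed top (20 mm above the table), where the seal's underside stands at the start.
- vise_jaw (a joint): Travel of the sliding jaw in m: 0 closed on the seal, 0.030 fully open; opens along the vise's -y. It slides with about 2.5 N of friction and stays where it is left.
- jaw_grip (a point): In the jaw's black grip post, 52 mm above the table, on the post's axis. The post measures 24 mm along the vise's x and 12 mm along its y; it stands on the jaw's foot (top 28 mm above the table) and its top is 62 mm above the table. Moves with the jaw.
- dust_slide (a joint): Travel of the dust slide in m: 0 home, at most 0.060; pulled out along the vise's +y. A spring draws it home: about 3 N at home, growing by 1.2 N for each 10 mm, so about 8 N at the mark; let go, it returns to 0.
- slide_grip (a point): In the slide's orange upright handle, 50 mm above the table, on its axis. The handle measures 24 mm along the vise's x and 12 mm along its y, from 24 to 62 mm above the table. Moves with the slide.
- pointer (a point): On the black pointer bar (2 mm wide in y), 24 mm along the vise's -x from the handle's axis and 23.5 mm above the table. The bar reaches from the orange handle along the vise's -x, just over the bed top. Moves with the slide.
- mark: Red band across the bed top beside the slide, 8 mm wide along y and 27 mm along x, flat and fixed; origin at its centre, axes parallel to the vise's. It lies 30 to 45 mm along the vise's +y from where the pointer stands at home.
- seal_mid (a point): Centre of the finished seal, an upright block of grey-green stone 24x24x55 mm, about 0.07 kg; its z up, its sides parallel to the vise's at the start, when it stands between the jaws and rises 31 mm above them.
- seal: The same seal; origin at the centre of its underside.
- tray: Square wooden tray fixed to the table, 84x84 mm outside, rim 5 mm thick and 14 mm high, lined with blue felt whose top is 7 mm above the table. Origin on the table under its centre.
- water_dropper: Bystander, to be left alone: white porcelain water dropper, 55x69x34 mm; origin under its centre.
- glue_stick: Bystander, to be left alone: glue stick standing with its blue cap up, 25 mm across and 88 mm tall; origin under its centre.
- eraser: Bystander, to be left alone: eraser in a green sleeve, 19x43x12 mm; origin under its centre.

How it is judged:
By the outcome, as a careful person would: the job done as asked, in the order asked, and still so for the second after the job is handed in, while the arm keeps its last pose, push and grip.
It also fails if it takes over 61 s, if anything falls off the work surface, if the arm or the gripper's body presses on something with over 40 N, if the wrist force passes 120 N, or if a joint passes its speed limit or range.

## Working session

There is one attempt and no reset: what is moved stays moved. The work goes in short steps, each a Python script; the robot and the scene stay as the last script left them, time stands still between calls to the robot, and variables do not carry over. Pictures are saved under pics/ and viewed, at most 10 in all, crops included, and the job is handed in when it is done.

```bash
mkdir -p pics; ls
python3 - <<'E'
from plant import bot
import cv2,numpy as np
np.set_printoptions(precision=4,suppress=True)
a=bot.camera("top");b=bot.camera("scene")
cv2.imwrite("pics/top.png",a[:,:,::-1]);cv2.imwrite("pics/scene.png",b[:,:,::-1])
for n in("top","scene","wrist"):
    print(n,bot.get_calibration(n))
s=bot.read_state();print(s)
E
```

```text
pics
top {'fx': 624.7715251558662, 'fy': 624.7715251558662, 'cx': 320.4155096745751, 'cy': 237.2162637982099, 'view': array([[    0.0131,    -0.9999,    -0.0005,    -1.8552],
       [    0.9883,     0.0129,     0.1522,  -584.9482],
       [   -0.1521,    -0.0025,     0.9884, -1097.4479],
       [    0.    ,     0.    ,     0.    ,     1.    ]])}
scene {'fx': 527.3297065156571, 'fy': 527.3297065156571, 'cx': 322.9406808952403, 'cy': 244.47911739818952, 'view': array([[  -0.6492,   -0.7605,    0.0109,  395.481 ],
       [   0.4662,   -0.3866,    0.7957, -306.4766],
       [  -0.6009,    0.5217,    0.6056, -557.8705],
       [   0.    ,    0.    ,    0.    ,    1.    ]])}
wrist {'fx': 371.64829954431775, 'fy': 371.64829954431775, 'cx': 324.8257745721503, 'cy': 236.76377856242672, 'T_tool_cam': array([[  -0.0003,    0.9617,    0.2741,   73.876 ],
       [   1.    ,    0.0003,   -0.0001,    0.5236],
       [  -0.0002,    0.2741,   -0.9617, -158.7857],
       [   0.    ,    0.    ,    0.    ,    1.    ]])}
{'t': 0.1, 'joint_pos': array([ 1.6141,  0.3593,  0.0111, -0.0003, -1.2241, -0.2881]), 'qvel': array([-0.    , -0.0016,  0.0028, -0.0004, -0.0007, -0.0007]), 'tau': array([ -0.0011, -58.416 ,  29.3753,   7.0158,   0.0102,  -0.    ]), 'tcp_pos': array([163.5263, 654.4329, 225.7156]), 'eef_rot': array([ 0.9925, -0.1222, -0.    ,  0.0008]), 'contact_force': array([0.0779, 0.1569, 0.1589]), 'moment': array([-0.0415,  0.001 , -0.0156]), 'finger_force': 0.0, 'width': 87.93526765770362}
```

View pics/top.png

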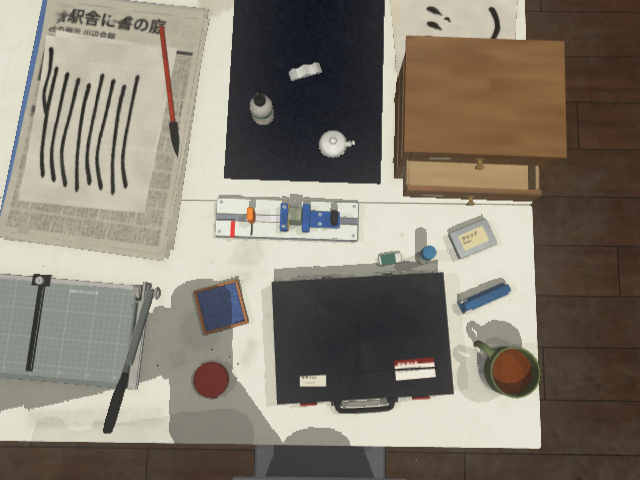

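View pics/scene.png

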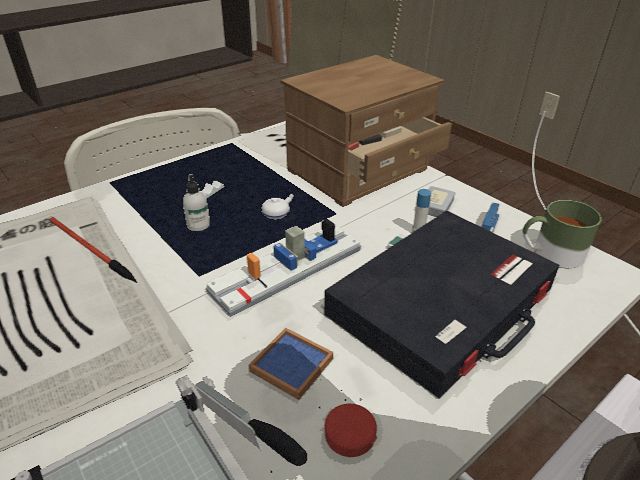

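The top view shows the vise at about (287,218), with its +y pointing image-left. The tray is at (221,306), the glue stick at (427,253), the eraser at (389,258) and the dropper at (334,144). I'll get rough poses first, then take a close wrist view.

```bash
cat > h.py <<'E'
from plant import bot
import cv2,numpy as np
from scipy.spatial.transform import Rotation as R
np.set_printoptions(precision=2,suppress=True)
def ray(n,uv,pose=None):
    c=bot.get_calibration(n); x=(uv[0]-c["cx"])/c["fx"]; y=(uv[1]-c["cy"])/c["fy"]
    if n=="wrist":
        r=np.hypot(x,y); k=np.sin(r)/r; d=np.array([x*k,-y*k,-np.cos(r)])
        T=np.eye(4); T[:3,:3]=R.from_quat(pose[1]).as_matrix(); T[:3,3]=pose[0]
        M=T@c["T_tool_cam"]
    else:
        d=np.array([x,-y,-1.]); M=np.linalg.inv(c["view"])
    return M[:3,3],M[:3,:3]@d
def px(n,uv,z,pose=None):
    o,d=ray(n,uv,pose); return (o+d*(z-o[2])/d[2])[:2]
def down(a): # tool y (closing) at world angle a, z down
    y=np.array([np.cos(a),np.sin(a),0]); z=np.array([0,0,-1.])
    return R.from_matrix(np.c_[np.cross(y,z),y,z]).as_quat()
E
python3 - <<'E'
from h import *
for n,uv,z in [("seat",(295,214),75),("viseTL",(216,196),20),("viseTR",(357,199),20),("viseBR",(357,241),20),("viseBL",(217,236),20),("handle",(250,214),62),("post",(335,215),62),("trayc",(221,306),14),("drawer",(403,198),100)]:
    print(n,px("top",uv,z))
i=cv2.imread("pics/top.png")[185:250,205:370]
cv2.imwrite("pics/c.png",cv2.resize(i,None,fx=4.8,fy=4.8,interpolation=cv2.INTER_CUBIC))
s=bot.read_state()
for a in(0,np.pi,np.pi/2,-np.pi/2):
  for p in ([590,0,260],[560,60,40],[560,-30,40]): print(a,p,bot.solve_ik(p,down(a)))
E
```

```text
seat [621.71  51.75]
viseTL [664.88 203.97]
viseTR [662.55 -62.18]
viseBR [582.48 -62.52]
viseBL [588.51 199.16]
handle [623.14 133.8 ]
post [623.3  -20.11]
trayc [458.74 187.78]
drawer [ 647.96 -138.4 ]
0 [590, 0, 260] [ 0.33  0.2  -0.13  0.   -1.24  2.81]
0 [560, 60, 40] [ 0.45  0.37 -0.46  0.   -0.74  2.69]
0 [560, -30, 40] [ 0.3   0.37 -0.47  0.   -0.74  2.85]
3.141592653589793 [590, 0, 260] [ 0.33  0.2  -0.13  0.   -1.24 -0.33]
3.141592653589793 [560, 60, 40] [ 0.45  0.37 -0.46  0.   -0.74 -0.45]
3.141592653589793 [560, -30, 40] [ 0.3   0.37 -0.47  0.   -0.74 -0.3 ]
1.5707963267948966 [590, 0, 260] [ 0.33  0.2  -0.13  0.   -1.24 -1.9 ]
1.5707963267948966 [560, 60, 40] [ 0.45  0.37 -0.46  0.   -0.74 -2.03]
1.5707963267948966 [560, -30, 40] [ 0.3   0.37 -0.47  0.   -0.74 -1.87]
-1.5707963267948966 [590, 0, 260] [ 0.33  0.2  -0.13  0.   -1.24  1.24]
-1.5707963267948966 [560, 60, 40] [ 0.45  0.37 -0.46  0.   -0.74  1.12]
-1.5707963267948966 [560, -30, 40] [ 0.3   0.37 -0.47  0.   -0.74  1.28]
```

View pics/c.png

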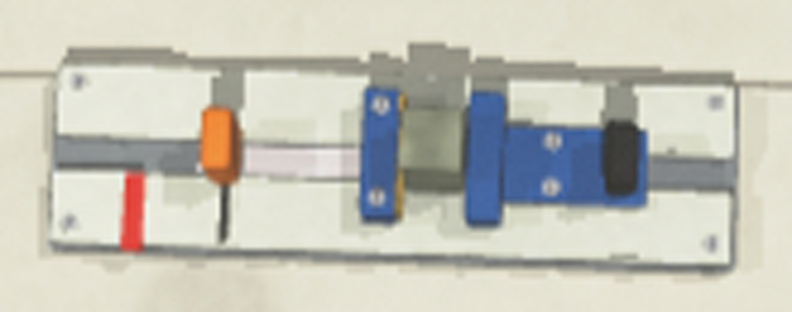

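The crop shows the bed corners at TL(65,64), TR(737,84), BR(733,262) and BL(53,244). The red band is at (132,212), the pointer at (224,212), the handle top at (217,140), the seal at (435,140) and the post at (621,150). Next is a closer wrist view.

Run:
```python
from h import *
import json
for n,uv,z in [("TL",(65,64),20),("TR",(737,84),20),("BR",(733,262),20),("BL",(53,244),20),("mark",(132,212),20),("ptr",(224,212),23.5)]:
    print(n,px("top",((uv[0]+.5)/4.8-.5+205,(uv[1]+.5)/4.8-.5+185),z))
bot.move_ptp([545,75,160],down(-np.pi/2))
bot.pause(0.3)
s=bot.read_state(); im=bot.camera("wrist")
cv2.imwrite("pics/w.png",im[:,:,::-1]); json.dump([list(s["tcp_pos"]),list(s["eef_rot"])],open("w.json","w"))
print(s["t"],s["tcp_pos"])
```

```text
TL [661.19 199.78]
TR [656.61 -64.36]
BR [585.91 -63.09]
BL [589.55 201.73]
mark [602.58 171.4 ]
ptr [602.46 135.11]
2.875 [545.    75.32 159.97]
```

View pics/w.png

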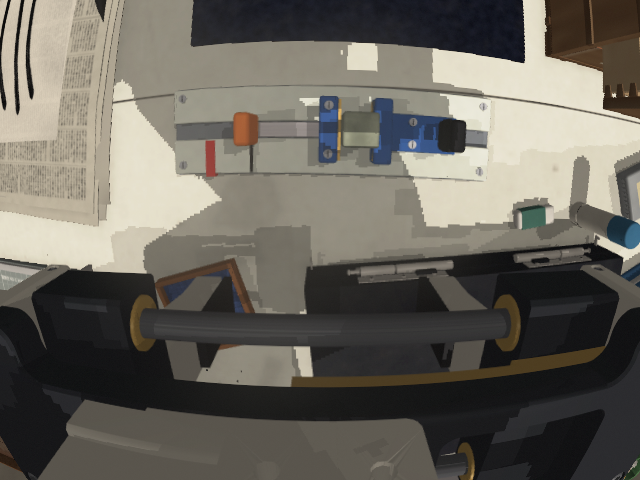

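The wrist view is clear: bed at columns 175–490, mark near (210,158), pointer near (251,158). I'll enlarge it to read pixels, and crop the tray from the top view too.

Run:
```python
import cv2,numpy as np
i=cv2.imread("pics/w.png"); t=cv2.imread("pics/top.png")
a=cv2.resize(i[78:188,168:328],None,fx=5,fy=5,interpolation=cv2.INTER_CUBIC)  #800x550
b=cv2.resize(i[78:188,335:495],None,fx=5,fy=5,interpolation=cv2.INTER_CUBIC)
cv2.imwrite("pics/wa.png",a);cv2.imwrite("pics/wb.png",b)
cv2.imwrite("pics/tr.png",cv2.resize(t[270:342,180:262],None,fx=8,fy=8,interpolation=cv2.INTER_CUBIC))
```

```text
(no output)
```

View pics/wa.png

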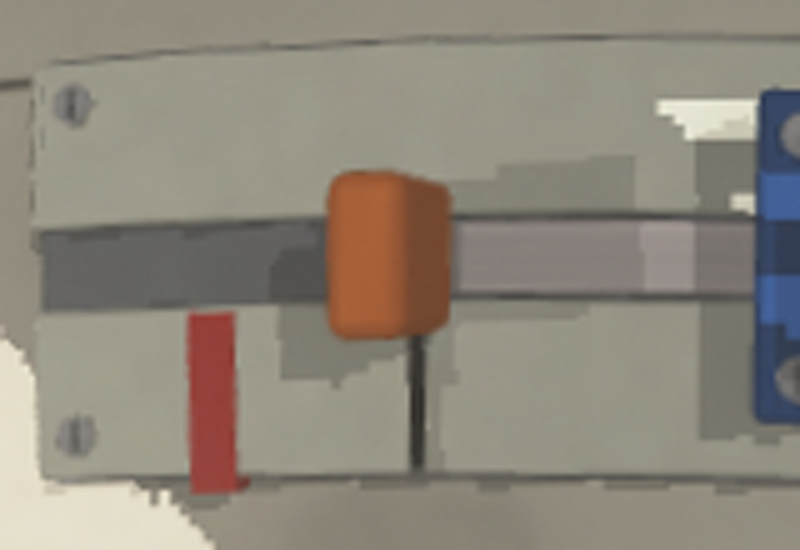

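View pics/wb.png

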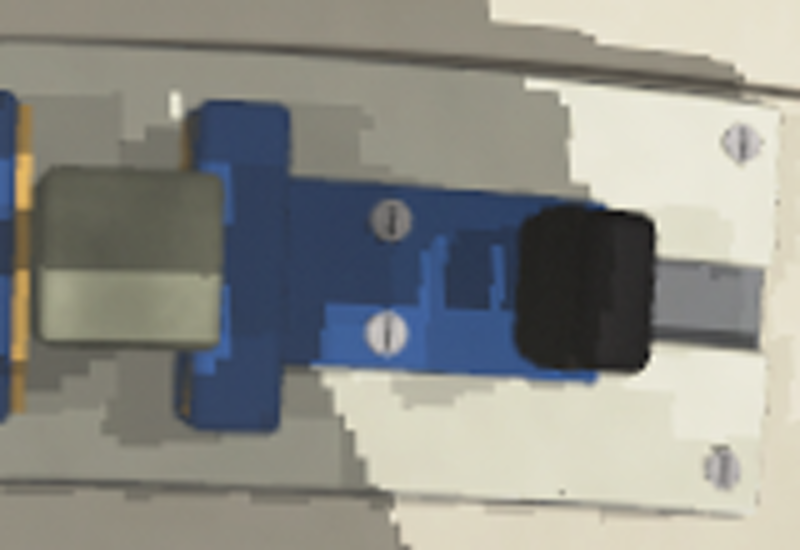

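View pics/tr.png

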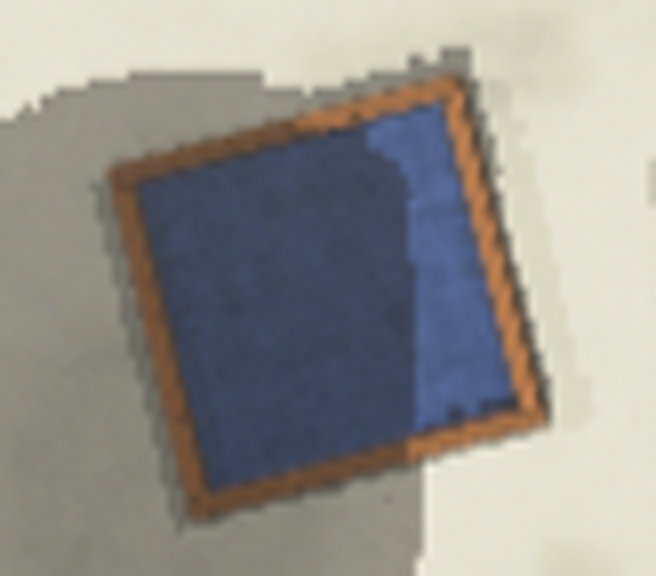

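The enlarged crops give these pixels:
- **Vise bed:** left corners (35,78) and (42,480) in wa, right corners (778,103) and (757,517) in wb.
- **Slide parts:** mark (212,400), pointer (417,400) and handle top (367,255) in wa.
- **Seal and post:** seal top (130,258) and post top (624,290) in wb.
- **Tray:** corners (110,168), (460,78), (548,420) and (192,518) in tr.

Run:
```python
from h import *
import json
P=json.load(open("w.json"))
W=lambda uv,o,z: px("wrist",((uv[0]+.5)/5-.5+o,(uv[1]+.5)/5-.5+78),z,P)
c=np.array([W((35,78),168,20),W((42,480),168,20),W((757,517),335,20),W((778,103),335,20)]);print(c)
m=np.array([[37,152],[-37,152],[-37,-118],[37,-118.]])
def fit(m,c):
    a,b=m-m.mean(0),c-c.mean(0); th=np.arctan2((a[:,0]*b[:,1]-a[:,1]*b[:,0]).sum(),(a*b).sum())
    Q=np.array([[np.cos(th),-np.sin(th)],[np.sin(th),np.cos(th)]]); t=c.mean(0)-Q@m.mean(0)
    return th,Q,t,(m@Q.T+t-c)
th,Q,t,r=fit(m,c);print("vise",th,t,"res",r.ravel())
S=lambda p:Q.T@(np.array(p)-t)
for n,uv,o,z in [("mark",(212,400),168,20),("ml",(189,400),168,20),("mr",(235,400),168,20),("ptr",(417,400),168,23.5),("handle",(367,255),168,62),("seal",(130,258),335,75),("post",(624,290),335,62)]:
    w=W(uv,o,z);print(n,w,"in vise",S(w))
T=lambda u:px("top",((u[0]+.5)/8-.5+180,(u[1]+.5)/8-.5+270),14)
k=np.array([T(u) for u in [(110,168),(460,78),(548,420),(192,518)]])
print("tray",k.mean(0),fit(np.array([[42,42],[42,-42],[-42,-42],[-42,42.]]),k)[0])
cc=[(65,64),(53,244),(733,262),(737,84)]
k=np.array([px("top",((u[0]+.5)/4.8-.5+205,(u[1]+.5)/4.8-.5+185),20) for u in cc]);f=fit(m,k);print("vise by top",f[0],f[2])
```

```text
[[657.87 199.93]
 [589.31 201.16]
 [583.49 -63.86]
 [655.09 -64.62]]
vise -0.016107449845511504 [621.17  51.15] res [ 2.74  2.61 -2.69  2.57 -1.22 -2.37  1.17 -2.8 ]
mark [601.46 169.53] in vise [-21.61 118.04]
ml [601.63 173.58] in vise [-21.5 122.1]
mr [601.29 165.51] in vise [-21.72 114.02]
ptr [600.43 133.89] in vise [-22.06  82.39]
handle [623.42 132.86] in vise [ 0.94 81.74]
seal [621.82  51.61] in vise [0.64 0.46]
post [620.52 -21.07] in vise [  0.51 -72.23]
tray [457.92 188.67] 0.2758059607951301
vise by top -0.016034699568101426 [623.04  51.52]
```

Wrist and top views agree: the vise is at (622,51.4) with yaw −0.016, the tray at (458,188.7), and the slide needs about 35.6 mm of travel. First the jaw.

```bash
cat >> h.py <<'E'
TH=-0.0161; QV=np.array([[np.cos(TH),-np.sin(TH)],[np.sin(TH),np.cos(TH)]]); TV=np.array([621.9,51.4])
def V(x,y,z): return [*(QV@[x,y]+TV),z]
def show():
    s=bot.read_state(); p=s["tcp_pos"]; print("t%.2f"%s["t"],"vise",QV.T@(p[:2]-TV),"z%.1f"%p[2],"F",s["contact_force"],"w%.1f ff%.1f"%(s["width"],s["finger_force"]))
E
python3 - <<'E'
from h import *
q=down(TH)
bot.move_gripper(60,20)
bot.move_ptp(V(0,-72,130),q)
bot.line_to(V(0,-72,36),120); show()
bot.move_gripper(10,25); show()
bot.line_to(V(0,-95,36),50); show()
for d in (100,102,103.5):
    bot.line_to(V(0,-d,36),20); show()
E
```

```text
t6.12 vise [  0.6  -71.89] z36.7 F [0.7  0.41 0.14] w60.3 ff0.0
t6.79 vise [ -0.14 -72.03] z36.1 F [-1.49  1.24  1.66] w23.9 ff25.0
t7.40 vise [ -0.22 -95.93] z36.1 F [-3.23 -2.86  5.28] w23.7 ff25.0
t7.80 vise [ -0.23 -99.92] z36.1 F [-4.24  0.48  4.98] w23.8 ff25.0
t8.05 vise [  -0.24 -101.78] z36.1 F [-4.23  1.24  4.97] w24.1 ff25.0
t8.30 vise [  -0.24 -102.16] z36.1 F [-5.37  6.44  6.5 ] w23.6 ff25.0
```

Run:
```python
from h import *
q=down(TH)
bot.move_gripper(50); show()
bot.line_to(V(0,-102,110),150)
bot.line_to(V(0,-3,110),150)
bot.line_to(V(0,-3,40),100); show()
bot.move_gripper(15,15); show()
bot.line_to(V(0,-4,60),50); show()
bot.line_to(V(0,-4,125),120); show()
bot.move_ptp([458,188.7,110],down(0.276)); bot.pause(.2); show()
```

```text
t8.98 vise [   0.03 -103.58] z36.0 F [-0.16 -0.7  -0.56] w49.4 ff0.0
t11.28 vise [ 0.49 -2.98] z40.5 F [-0.03  0.54 -0.  ] w50.1 ff0.0
t11.83 vise [ 0.14 -2.9 ] z40.3 F [-0.17  1.44  2.69] w24.2 ff15.0
t12.38 vise [ 0.04 -3.97] z60.3 F [ 0.56  0.03 -0.87] w23.8 ff15.0
t13.07 vise [-0.57 -4.05] z124.3 F [ 0.57 -0.68 -1.72] w23.8 ff15.0
t14.15 vise [-165.39  134.13] z109.8 F [ 0.34 -0.47 -1.32] w24.3 ff15.0
```

Run:
```python
from h import *
bot.line_to([458,188.7,34],90)
z=30.0; f0=bot.read_state()["contact_force"][2]
while z>25.5:
    bot.line_to([458,188.7,z],15)
    s=bot.read_state(); f=s["contact_force"][2]; print(z,s["tcp_pos"][2],f)
    if f>f0+1.2: break
    z-=0.5
bot.pause(.2); show()
bot.move_gripper(40); bot.pause(.2); show()
bot.line_to([458,188.7,120],100)
bot.move_gripper(44,40)
bot.move_ptp(V(0,82,130),down(TH-np.pi/2))
bot.pause(.2);show()
s=bot.read_state();im=bot.camera("wrist");cv2.imwrite("pics/w2.png",im[:,:,::-1])
cv2.imwrite("pics/s2.png",bot.camera("scene")[:,:,::-1])
```

```text
30.0 30.050953315797127 -1.4200046743164858
29.5 29.497109864011257 -1.0683711376894685
29.0 28.970303903216976 -0.948760193391993
28.5 28.46030370258076 -0.7780443175465015
28.0 27.960203589383912 -1.2486144534593768
27.5 27.479357769138197 -0.5596596704803511
27.0 27.257425509834345 3.6397176602916868
t17.26 vise [-166.03  134.67] z27.3 F [-1.95 -0.73  5.27] w23.7 ff15.0
t18.01 vise [-166.07  134.65] z27.0 F [-0.04 -0.05 -0.77] w40.0 ff0.0
t21.06 vise [-0.23 82.28] z130.2 F [0.99 0.42 0.07] w44.1 ff0.0
```

View pics/s2.png

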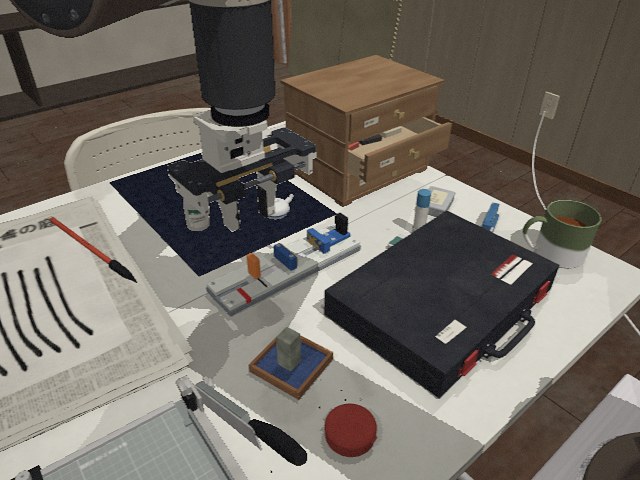

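The scene view shows the seal upright in the tray (288,350), the jaw open, and the bystanders untouched. Now the slide.

Run:
```python
from h import *
import json
bot.line_to(V(0,82,36),120); show()
bot.move_gripper(4,45); show()
y0=(QV.T@(bot.read_state()["tcp_pos"][:2]-TV))[1]
bot.line_to(V(0,y0+20,36),40); show()
bot.line_to(V(0,y0+35.6,36),25); bot.pause(.3); show(); print(y0)
s=bot.read_state();im=bot.camera("wrist");cv2.imwrite("pics/w3.png",im[:,:,::-1])
t=bot.camera("scene");cv2.imwrite("pics/s3.png",t[:,:,::-1]);u=bot.camera("top");cv2.imwrite("pics/t3.png",u[:,:,::-1])
json.dump([list(s["tcp_pos"]),list(s["eef_rot"])],open("w3.json","w"))
r=lambda a,f:cv2.resize(a,None,fx=f,fy=f,interpolation=cv2.INTER_CUBIC)
A=r(t[240:330,195:295,::-1],4);B=r(u[185:250,205:305,::-1],4)
C=np.zeros((600,800,3),np.uint8);C[:360,:400]=A;C[:260,400:]=B
C[360:600,:320]=r(im[:,:,::-1],.5)
cv2.imwrite("pics/m.png",C)
```

```text
t22.09 vise [ 0.55 82.21] z36.7 F [ 0.46 -0.16 -0.5 ] w44.0 ff0.0
t22.72 vise [ 0.09 82.36] z36.2 F [-1.06  2.62  2.03] w11.9 ff45.0
t23.38 vise [  0.11 102.28] z36.1 F [ 0.53 -5.06  4.26] w11.7 ff45.0
t24.45 vise [  0.16 117.29] z36.2 F [ 1.86 -6.91  3.53] w11.5 ff45.0
82.35679428499462
```

View pics/m.png

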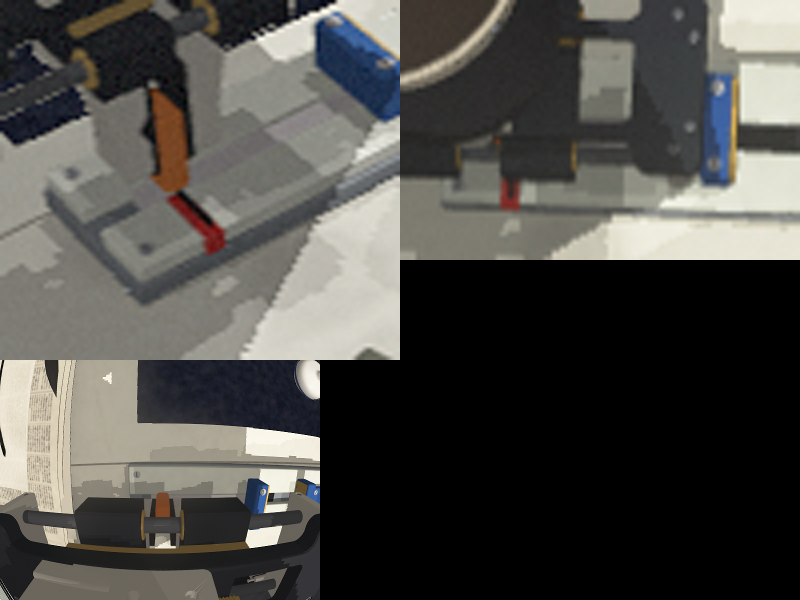

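The pointer lies within the red band in both views: top mosaic at about column 512 within 501–519. I'll check the parallax in numbers before handing in.

Run:
```python
from h import *
for n,o,z0 in(("scene",(195,240),None),("top",(205,185),None)):
    im=cv2.imread({"scene":"pics/s3.png","top":"pics/t3.png"}[n])[:,:,::-1].astype(int)
    def proj(p):
        c=bot.get_calibration(n); q=c["view"]@np.r_[p,1]; return np.array([c["cx"]+c["fx"]*q[0]/-q[2],c["cy"]-c["fy"]*q[1]/-q[2]])
    m=cv2.remap
    # sample rectified bed strip: vise y 106..130, at x=-20..-34, plane z=20
    ys=np.arange(106,130,.5)
    for x in(-20,-24,-28,-32):
        uv=np.array([proj(V(x,y,20)) for y in ys]).astype(np.float32)
        s=cv2.remap(im.astype(np.float32),uv[None,:,0].copy(),uv[None,:,1].copy(),cv2.INTER_LINEAR)[0]
        red=ys[(s[:,0]-s[:,1])>60]; dark=ys[(s.max(1)<75)]
        print(n,x,"red",red[[0,-1]] if len(red) else 0,"dark",dark[[0,-1]] if len(dark) else 0)
    # apparent shift on plane z=20 of a point at z=24.5
    print("shift",QV.T@(px(n,proj(V(-24,118,24.5)),20)-TV)-[-24,118])
```

```text
scene -20 red [118. 121.] dark [114.  117.5]
scene -24 red [118. 121.] dark [114.5 117. ]
scene -28 red [118. 121.] dark [114.5 117. ]
scene -32 red [115. 121.] dark 0
shift [ 4.4 -2.4]
top -20 red 0 dark [106. 124.]
top -24 red 0 dark [117.5 120.5]
top -28 red [121. 122.] dark [118.5 120. ]
top -32 red [116.5 123. ] dark 0
shift [0.73 0.67]
```

Run:
```python
from h import *
show(); print(bot.close_job())
```

```text
t24.60 vise [  0.17 117.25] z36.1 F [ 1.34 -7.34  4.22] w11.3 ff45.0
the job is handed in; nothing more can be done
None
```

I handed the job in at 24.6 s: the jaw is fully open, the seal stands upright in the tray, and the gripper is still holding the dust slide with its pointer on the red mark, about 1 mm from its centre at most.

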